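# Present a reference slide to the code reader

### The job

Pull open the top drawer of the small steel cabinet: two like glass slides lie flat in it, each with a frosted, labelled end marked by a notched corner, one lying label up and the other turned face down. Pick up the one that lies label up by the edges of its clear end, keeping the fingers off the frosted end, and leave the face-down one in the drawer. Carry it to the code reader and finish still holding it there, level and label up, with the frosted end pointing straight towards the reader's post and the label at the reading spot; do not touch the reader or push the other things on the bench about.

Things in the scene. Friction and masses are not known exactly. Their poses are not given: they have to be found in the camera images.
- drawer (a joint): top drawer of the grey steel cabinet (300 deep x 400 wide x 145 high): metres pulled out along the handle's -x, 0 shut, 0.22 fully out; starts up to 20 mm ajar; about 2 N of friction. Pull it at least 160 mm to reach all of the slides freely
- drawer_handle (a point): middle of the top drawer's steel bar handle: a round bar 11 thick and 120 long, level across the front, its centre 35 in front of the panel and 30 below the cabinet's top; moves with the drawer. Axes: x points into the cabinet (the drawer opens along -x), y along the bar, z up
- drawer_in (a point): middle of the top face of the top drawer's black floor mat, where the slides lie: 0.084 above the bench and moves with the drawer. Side walls 0.120 above the bench, front panel (12 thick) 0.140, cabinet top 0.145 (a fixed vial rack on its rear half reaches 0.21). Axes as the handle's; inside 385 wide, and clear from 72 in front of this point to 115 behind it (steel partition, 0.113 high)
- slide_center (a point): centre (half-way up) of the glass slide lying label up: 110 long (x) x 40 wide (y) x 7 thick, 50 to 105 g. z is up, out of the label face. The last 35 mm at the +x end is frosted and opaque, the rest clear; a 9 x 9 notch is cut from the +x +y corner: seen from above with the frosted end to the right, at the upper right. May lie turned any way, on the drawer's left or right
- slide_label (a point): centre of the label area on the upper face of that slide's frosted end: 34 from the slide's centre towards +x, on the top face (same axes)
- slide_notch (a point): middle of the notch of that slide, 50.5 along x and 15.5 along y from its centre (same axes)
- slide: the same slide; origin at the centre of its underside, same axes
- used_slide_center (a point): centre of the other slide, the same size and make but lying face down, so that seen from above with the frosted end (+x) to the right its notch is at the near (lower) right corner; stays in the drawer. Steel forceps 135 long lie across the drawer behind the slides
- reader: code reader on a stand: black base plate 230 x 120 x 10, a bent post and a grey head (76 wide, up to 0.28 above the bench) whose dark window, 0.215 above the bench, looks down at 45 degrees. Origin on the bench under the post; the window looks to -x (about towards the robot), y to the side, z up. The base plate reaches from 30 behind the post to 200 in front
- read_spot (a point): the reading spot, in mid-air: 140 in front of the reader's post (-x of the reader) and 140 above the bench, 106 straight out from the window; a white cross on the base plate lies right below it. Axes as the reader's
- lead_pot: lidded lead pot, 54 across, 86 high, beside the reader; origin under its centre
- vial: small capped glass vial, 22 across, 56 high, on the reader's other side; origin under its centre
- tape_roll: roll of tape lying flat, 84 across, 24 high, on the bench nearer the robot; origin under its centre
- swab_box: cardboard box of swabs, 62 x 110, 36 high, on the bench in front of the reader; origin under its centre

How it is judged:
By the outcome, as a careful person would: the job done as asked, in the order asked, and still so for the second after the job is handed in, while the arm keeps its last pose, push and grip.
It also fails if it takes over 56 s, if anything falls off the work surface, if the arm or the gripper's body presses on something with over 40 N, if the wrist force passes 120 N, or if a joint passes its speed limit or range.

### The arm

A 7-joint arm with a two-finger parallel gripper is mounted at the origin on the work surface. World frame = base frame: x ahead of the robot, y to its left, z up, the work surface at z = 0. Lengths are in mm, angles in rad, forces in N, time in s.
With the tool pointing down it reaches from about 425 to 925 mm from the base axis. Payload 6.8 kg.
Tool frame: the origin (TCP) lies midway between the tips of the shut fingers; the grasp point (between the pads) lies 19 mm behind it (ctrl.grip_point_offset is the distance from the TCP to the grasp point, in mm); z points along the fingers, y is the direction in which the jaws open and shut (so a half turn about z gives the same grasp; the last joint's range is limited). The gripper opens to 85 mm and grips with 20 to 120 N. Pads are 22 mm wide; open, the fingers measure 114 mm over their backs; the gripper's body (76 mm by 85 mm) begins 54 mm behind the grasp point. The pads swing forward as they close: fully open they stand 13 mm farther back than shut.
Start: joints at [1.025, 0.477, 0.022, 1.555, -0.011, 1.109, -0.083], TCP at [286.176, -611.352, 231.308] pointing down, gripper open.
Joint ranges: [-2.96, 2.96], [-0.34, 2.1], [-1.41, 1.46], [0.24, 2.44], [-1.37, 4.51], [0.17, 1.92], [-2.96, 2.96]. Speed limits (rad/s): [2.39, 2.39, 3.14, 3.14, 3.14, 3.14, 3.14].

### API

Orientations are given as a rotation vector (axis times angle).
In Python, from cell import ctrl, vision, hand_in gives the robot as it stands. The module is installed in compiled form; this text tells all that it offers.
- The arm moves only by the tool move_arm, never from a script. Its argument "motion" is one flat list of numbers, 6 for each row, row after row: the shift along the tool's x, y, z in m, then the turn, a rotation vector about the tool's x, y, z in rad. In form: [x, y, z, rx, ry, rz, x, y, z, rx, ry, rz, ...]. A call has 1 to 8 rows; each row is the pose to reach, as a shift and turn from the pose commanded when the call began, along the tool's axes at that moment; what a row does not reach only later rows make up. A row lasts 1/10 s, in which the tool goes at most 50 mm and 8.59 degrees, less where a joint would pass 70% of its speed; a pose out of reach is approached as far as the arm can. A call with a gripper value outside its range is refused whole. "jaw" is the gripper's target within -1 to 1 (fully open at 1, half-way at 0, shut at -1), set as the call begins (left out, the last holds). The fingers move at their own pace and stop on an object; "newtons" is the grip in N (left out, the last holds). Time passes only in rows, so rows that repeat a pose let the fingers close. It gives the time, the measured TCP pose, the force and the opening at its end, in the units of the state.
- ctrl.read_state(): the state, without advancing time (a new reading comes with each control period).
- vision.capture(name): name is "side" or "top" or "wrist"; returns a dict with "color" (420x560x3 uint8, red, green, blue), "intrinsics" (3x3 intrinsics, pixels), "k1" (the pictures are not rectified: a ray, as slopes to the right and down, at radius r is drawn at 1 + k1 r^2 times it, then the intrinsics apply), "rvec" (rotation vector, rad) and "tvec" (3), from world to camera coordinates, as OpenCV has them; the wrist camera has in their place "hand_eye" (4x4, takes a point from camera to tool coordinates, whose origin is the TCP and whose axes are the flange's). Camera axes: x right, y down, z forward; pixel columns grow to the right and rows downward; lengths in mm; the calibration is good to about 2 mm. A picture is of the moment at which its call begins: read the wrist's pose just before it. There is no depth.
- hand_in(): hands the job in, once; it reports no verdict.
The state is a dict: "time": time; "joints": joint angles; "qvel": joint speeds; "joint_efforts": joint torques, N m; "tool_pos": TCP position; "tool_rot": TCP orientation; "contact_force": force on the tool from outside, world axes, zero at the start; "ft_torque": the same for the moment, N m; "finger_gap": finger opening in mm.
Only numpy, scipy, OpenCV 4.12 (cv2) and the standard library are available. Lean on these libraries where they do the work, as an engineer would, in place of code of your own. Each camera call takes 0.05 s, during which the arm holds its last target.

## Working session

There is one attempt and no reset: what is moved stays moved. The work goes in short steps, Python scripts to look and compute and a tool call to move; the robot and the scene stay as the last step left them, time stands still between calls to the robot, and variables do not carry over. Pictures are saved under pics/ and viewed, and the job is handed in when it is done.

Besides the shell and the picture viewer there is one more tool, called after "Request:" as name(argument=value, ...) on one line, values as JSON. move_arm: Moves the arm, as the interface text tells. Its arguments: {"type":"object","properties":{"motion":{"type":"array","items":{"type":"number"}},"jaw":{"type":"number"},"newtons":{"type":"number"}},"required":["motion"]}

```bash
mkdir -p pics; cat > h.py <<'E'
import numpy as np, cv2
from cell import ctrl, vision
from scipy.spatial.transform import Rotation as R
def cap(n,fn):
    s=ctrl.read_state(); d=vision.capture(n); d['state']=s
    cv2.imwrite(f'pics/{fn}.png',d['color'][:,:,::-1])
    import pickle; pickle.dump(d,open(f'pics/{fn}.pkl','wb')); return d
def load(fn):
    import pickle; return pickle.load(open(f'pics/{fn}.pkl','rb'))
def pose(d):
    # returns cam->world R, origin
    if 'rvec' in d and d['rvec'] is not None:
        Rw=R.from_rotvec(np.ravel(d['rvec'])).as_matrix(); t=np.ravel(d['tvec'])
        return Rw.T, -Rw.T@t
    H=np.array(d['hand_eye']); s=d['state']; Rt=R.from_rotvec(s['tool_rot']).as_matrix()
    return Rt@H[:3,:3], Rt@H[:3,3]+np.array(s['tool_pos'])
def ray(d,uv):
    K=np.array(d['intrinsics']); k=d['k1']
    p=cv2.undistortPoints(np.array(uv,float).reshape(-1,1,2),K,np.array([k,0,0,0.]),).reshape(-1,2)
    Rc,o=pose(d); v=np.c_[p,np.ones(len(p))]@Rc.T
    return o,v
def plane(d,uv,z):
    o,v=ray(d,uv); return o+v*((z-o[2])/v[:,2])[:,None]
def proj(d,P):
    Rc,o=pose(d); q=(np.array(P,float).reshape(-1,3)-o)@Rc
    x=q[:,:2]/q[:,2:]; x=x*(1+d['k1']*(x**2).sum(1))[:,None]
    K=np.array(d['intrinsics']); return x@K[:2,:2].T+K[:2,2]
def tri(d1,u1,d2,u2):
    o1,v1=ray(d1,[u1]);o2,v2=ray(d2,[u2]);v1=v1[0];v2=v2[0]
    A=np.c_[v1,-v2]; s=np.linalg.lstsq(A,o2-o1,rcond=None)[0]
    a=o1+v1*s[0];b=o2+v2*s[1]; return (a+b)/2,np.linalg.norm(a-b)
E
python3 - <<'E'
from h import *
print(ctrl.read_state(), ctrl.grip_point_offset)
for n in('top','side','wrist'):
    d=cap(n,n+'0'); print(n,[ (k,np.round(d[k],3).tolist()) for k in d if k not in('color','state')])
E
```

```text
{'time': 0.0, 'joints': array([ 1.02487707,  0.4778115 ,  0.02232582,  1.55645791, -0.01153299,
        1.1092862 , -0.08309229]), 'qvel': array([ 0.00108518,  0.00053279, -0.00153254, -0.00065286, -0.00081716,
       -0.00027826,  0.00106105]), 'joint_efforts': array([-7.91177281e-04, -5.96459734e+01,  1.60778940e+00, -2.81204689e+01,
        1.24992180e-02,  9.30501177e-03,  6.39285463e-05]), 'tool_pos': array([ 285.92785428, -610.79376547,  230.31506414]), 'tool_rot': array([-3.06488379e+00, -6.81902679e-01,  7.79812991e-04]), 'contact_force': array([-0.26126995, -0.37457469,  0.19825922]), 'ft_torque': array([-0.02727983,  0.0300431 ,  0.04403895]), 'finger_gap': 85.20174298583271} 18.700000000000003
top [('intrinsics', [[511.389, 0.0, 284.945], [0.0, 511.389, 212.876], [0.0, 0.0, 1.0]]), ('k1', -0.078), ('rvec', [2.127, -2.188, 0.142]), ('tvec', [28.87, 610.238, 1081.966])]
side [('intrinsics', [[460.731, 0.0, 274.624], [0.0, 460.731, 215.804], [0.0, 0.0, 1.0]]), ('k1', -0.103), ('rvec', [2.028, -0.738, 0.441]), ('tvec', [-456.111, 289.358, 585.493])]
wrist [('intrinsics', [[313.417, 0.0, 282.777], [0.0, 313.417, 209.37], [0.0, 0.0, 1.0]]), ('k1', -0.05), ('hand_eye', [[0.001, -0.955, -0.298, 74.888], [1.0, 0.0, 0.002, -0.829], [-0.002, -0.298, 0.955, -143.315], [0.0, 0.0, 0.0, 1.0]])]
```

View pics/top0.png

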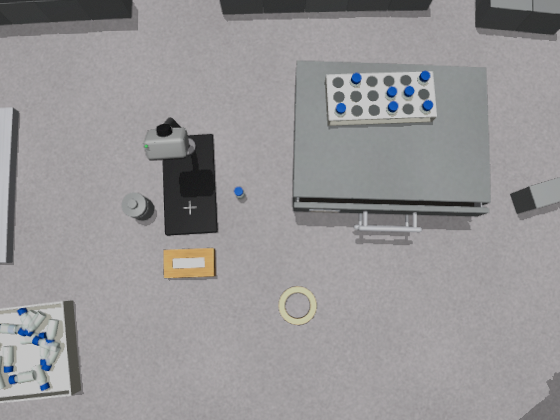

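View pics/side0.png

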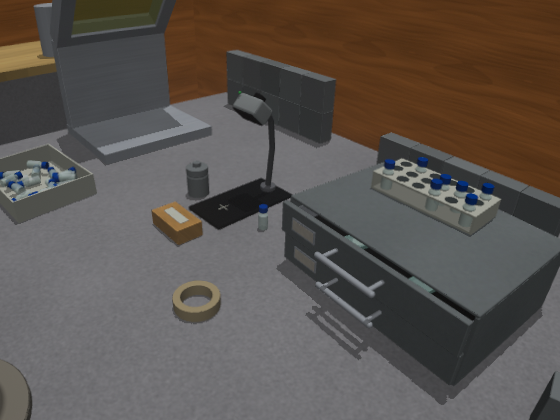

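View pics/wrist0.png

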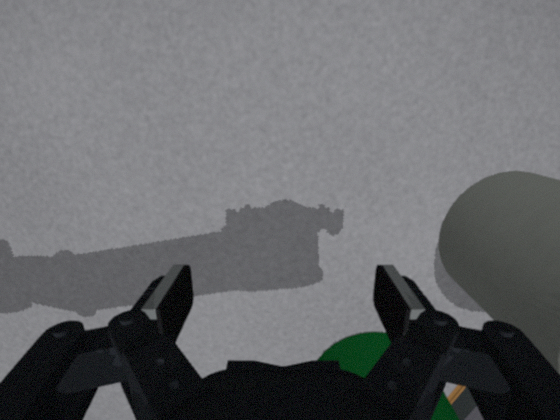

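Top view: top-drawer handle spans about (357,228)–(419,229), reader post by (188,146), white cross at (190,208), tape at (298,306), vial at (239,192). Side view: upper handle about (317,257)–(372,290). The wrist view shows only bare bench.

```bash
python3 - <<'E'
from h import *
t=load('top0'); s=load('side0')
c=t['color']; cr=c[190:250,280:500]; cv2.imwrite('pics/crop1.png',cv2.resize(cr[:,:,::-1],None,fx=3.6,fy=3.6,interpolation=cv2.INTER_CUBIC))
c=s['color']; cr=c[230:340,280:440]; cv2.imwrite('pics/crop2.png',cv2.resize(cr[:,:,::-1],None,fx=5,fy=5,interpolation=cv2.INTER_CUBIC))
c=t['color']; cr=c[110:290,110:260]; cv2.imwrite('pics/crop3.png',cv2.resize(cr[:,:,::-1],None,fx=3.3,fy=3.3,interpolation=cv2.INTER_CUBIC))
print('handle',plane(t,[[357,228.5],[419.5,229.5]],115))
print('cab top corners',plane(t,[[295,62],[488,67],[490,205],[293,197]],145))
print('cross',plane(t,[[190,208]],10))
print('base',plane(t,[[163,137],[214,135],[216,233],[165,235]],10))
print('wristcam view of z=80:',[(p,R.from_rotvec(s['state']['tool_rot']).as_matrix().round(3).tolist()) for p in [0]])
E
```

```text
handle [[ 564.82478849 -133.92690623  115.        ]
 [ 558.98959363 -262.26741017  115.        ]]
cab top corners [[ 912.17643095  -17.81183909  145.        ]
 [ 894.1453275  -423.4354416   145.        ]
 [ 601.50607063 -401.26682356  145.        ]
 [ 628.6331929    -4.82758835  145.        ]]
cross [[631.66995815 225.06444472  10.        ]]
base [[798.74089566 287.16772391  10.        ]
 [799.65203141 169.17849224  10.        ]
 [573.4607788  166.92175695  10.        ]
 [572.09782159 281.81844409  10.        ]]
wristcam view of z=80: [(0, [[0.906, 0.424, -0.001], [0.424, -0.906, 0.002], [-0.0, -0.002, -1.0]])]
```

View pics/crop1.png

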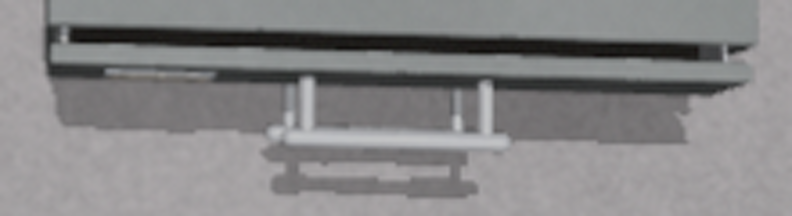

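View pics/crop2.png

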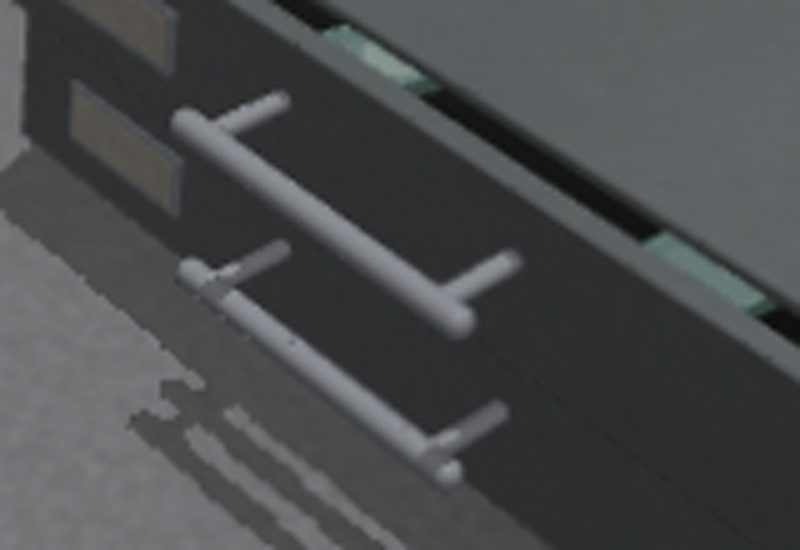

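View pics/crop3.png

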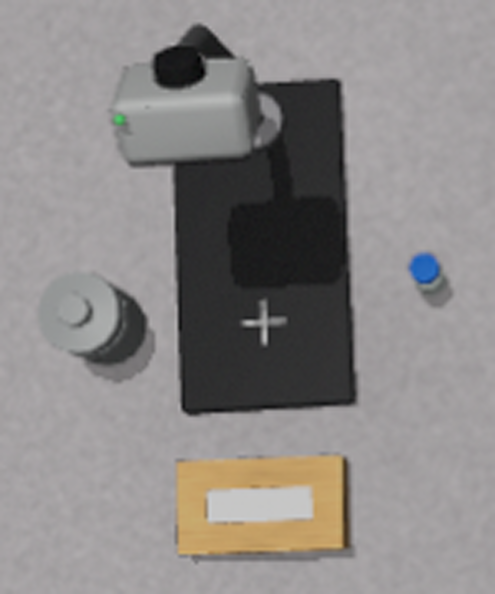

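```bash
python3 - <<'E'
from h import *
t=load('top0'); s=load('side0')
print('side z115',plane(s,[[316.2,254.6],[372.2,294.2]],115))
print('tri R',tri(t,[420,229.4],s,[372.2,294.2]))
# posts in top
print('top posts', plane(t,[[280+307/3.6,190+137/3.6],[280+487/3.6,190+140/3.6],[280+287/3.6,190+137/3.6]],115))
print('cab front edge at 145',plane(t,[[280+60/3.6,190+28/3.6],[280+750/3.6,190+48/3.6]],145))
print('panel top front edge',plane(t,[[280+52/3.6,190+72/3.6],[280+750/3.6,190+80/3.6]],140))
print('panel top back edge',plane(t,[[280+60/3.6,190+43/3.6],[280+745/3.6,190+64/3.6]],140))
# base quads z=10, crop3 coords
q=np.array([[174,88],[338,80],[355,402],[183,413],[264,322],[245,325],[286,321],[262,300],[266,345]])/3.3+110
P=plane(t,q,10);print(P)
b=cv2.minAreaRect(P[:4,:2].astype(np.float32));print(b)
E
```

```text
side z115 [[ 566.4599615  -141.53037992  115.        ]
 [ 561.43103837 -263.35299055  115.        ]]
tri R (array([ 559.62726193, -263.61793067,  116.06869057]), np.float64(1.5776987245947767))
top posts [[ 565.23985586 -150.90050363  115.        ]
 [ 560.50342247 -253.61165969  115.        ]
 [ 565.57149723 -139.53464232  115.        ]]
cab front edge at 145 [[ 626.86099738  -12.07506255  145.        ]
 [ 604.98650617 -398.0931836   145.        ]]
panel top front edge [[ 603.12045257   -7.01577465  140.        ]
 [ 587.54904015 -398.70280245  140.        ]]
panel top back edge [[ 619.22574042  -11.96022452  140.        ]
 [ 596.67633205 -396.54641395  140.        ]]
[[799.55537964 287.80723391  10.        ]
 [801.565414   172.79814858  10.        ]
 [576.01962387 163.3512245   10.        ]
 [571.728954   280.79055089  10.        ]
 [632.63654038 225.0597784   10.        ]
 [630.93921192 238.12350523  10.        ]
 [632.89406292 209.95207418  10.        ]
 [647.89352419 226.36552003  10.        ]
 [616.74457655 223.7679786   10.        ]]
((687.7637329101562, 226.23190307617188), (227.9307098388672, 117.51769256591797), 2.092402219772339)
```

```bash
cat >> h.py <<'E'
def Ry(yaw): c,s=np.cos(yaw),np.sin(yaw); return np.array([[c,s,0],[s,-c,0],[0,0,-1.]])
def go(p,yaw_deg=None,Rm=None):
    s=ctrl.read_state(); Rt=R.from_rotvec(s['tool_rot']).as_matrix()
    if Rm is None: Rm=Ry(np.radians(yaw_deg))
    sh=Rt.T@(np.array(p)-s['tool_pos'])/1000; rv=R.from_matrix(Rt.T@Rm).as_rotvec()
    print('shift',sh.round(4),'turn',rv.round(4),'deg',np.degrees(np.linalg.norm(rv)).round(1),'yaw now',np.degrees(np.arctan2(Rt[1,0],Rt[0,0])).round(2),'t',s['time'])
E
python3 - <<'E'
from h import *
go([562.8,-202,190],87)
E
```

```text
shift [ 0.4241 -0.2529  0.0409] turn [-1.3000e-03 -7.0000e-04 -1.0806e+00] deg 61.9 yaw now 25.08 t 0.15
```

Request:
move_arm(motion=[0.424, -0.253, 0.02, 0, 0, -1.08, 0.424, -0.253, 0.02, 0, 0, -1.08, 0.424, -0.253, 0.041, 0, 0, -1.08, 0.424, -0.253, 0.041, 0, 0, -1.08, 0.424, -0.253, 0.041, 0, 0, -1.08, 0.424, -0.253, 0.041, 0, 0, -1.08, 0.424, -0.253, 0.041, 0, 0, -1.08, 0.424, -0.253, 0.041, 0, 0, -1.08], jaw=-0.4, newtons=40)

```text
time: 0.95
tool_pos: [510.2, -279.6, 199.0]
tool_rot: [-2.275, -2.167, 0.0]
contact_force: [0.5, -0.7, 0.2]
finger_gap: 25.6
```

```bash
python3 - <<'E'
from h import *
go([562.8,-202,190],87)
E
```

```text
shift [0.0801 0.0487 0.009 ] turn [-0.     -0.      0.0035] deg 0.2 yaw now 87.2 t 0.95
```

Request:
move_arm(motion=[0.04, 0.025, 0.01, 0, 0, 0, 0.078, 0.047, 0.01, 0, 0, 0, 0.078, 0.047, 0.01, 0, 0, 0, 0.078, 0.047, 0.01, 0, 0, 0])

```text
time: 1.35
tool_pos: [561.0, -204.6, 188.9]
tool_rot: [-2.276, -2.165, 0.0]
contact_force: [-0.7, -1.1, -0.5]
finger_gap: 25.7
```

```bash
python3 - <<'E'
from h import *
d=cap('wrist','w1'); go([562.8,-202,96],87)
print(proj(d,[[564.5,-142,115],[560,-262,115]]))
E
```

```text
shift [0.0046 0.0024 0.0929] turn [-0.0008  0.0005 -0.0007] deg 0.1 yaw now 86.96 t 1.4
[[285.09774385 132.49413161]
 [286.55640973 288.51515448]]
```

View pics/w1.png

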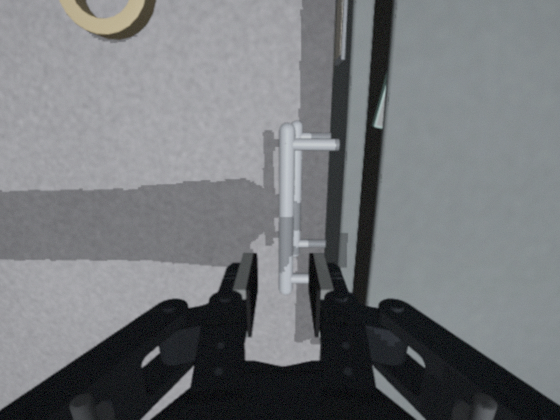

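The wrist view shows the bar at (287,125)–(286,291), straddled by the fingers at about (250,290) and (316,290), so the measurement holds. Next: descend and grip.

Request:
move_arm(motion=[0.004, 0.002, 0.04, 0, 0, 0, 0.004, 0.002, 0.075, 0, 0, 0, 0.004, 0.002, 0.092, 0, 0, 0, 0.004, 0.002, 0.092, 0, 0, 0, 0.004, 0.002, 0.092, 0, 0, 0])

```text
time: 1.9
tool_pos: [562.2, -204.1, 97.1]
tool_rot: [2.282, 2.158, -0.001]
contact_force: [0.1, -0.9, -0.0]
finger_gap: 25.4
```

Request:
move_arm(motion=[0, 0, 0, 0, 0, 0, 0, 0, 0, 0, 0, 0, 0, 0, 0, 0, 0, 0, 0, 0, 0, 0, 0, 0], jaw=-1)

```text
time: 2.3
tool_pos: [562.6, -203.7, 97.8]
tool_rot: [2.28, 2.159, -0.002]
contact_force: [-0.3, -5.6, 4.2]
finger_gap: 9.1
```

Request:
move_arm(motion=[0, -0.01, 0, 0, 0, 0, 0, -0.03, 0, 0, 0, 0, 0, -0.055, 0, 0, 0, 0, 0, -0.08, 0, 0, 0, 0, 0, -0.105, 0, 0, 0, 0, 0, -0.13, 0, 0, 0, 0, 0, -0.155, 0, 0, 0, 0, 0, -0.172, 0, 0, 0, 0])

```text
time: 3.1
tool_pos: [390.0, -193.9, 97.7]
tool_rot: [2.28, 2.159, -0.001]
contact_force: [2.1, -6.0, -1.1]
finger_gap: 9.2
```

Request:
move_arm(motion=[0, -0.003, 0, 0, 0, 0, 0, -0.003, 0, 0, 0, 0])

```text
time: 3.3
tool_pos: [387.0, -193.7, 97.7]
tool_rot: [2.281, 2.16, -0.002]
contact_force: [-1.9, -5.8, 1.7]
finger_gap: 9.5
```

```bash
python3 - <<'E'
from h import *
d=cap('top','top1');cap('side','side1'); s=ctrl.read_state(); print(s['joints'].round(2),s['contact_force'],s['tool_pos'])
E
```

```text
[ 0.63  0.3  -0.36  2.21  0.18  0.65  0.09] [-1.76796611 -5.86418119  4.29463403] [ 387.54344125 -193.76286511   97.67738741]
```

View pics/top1.png

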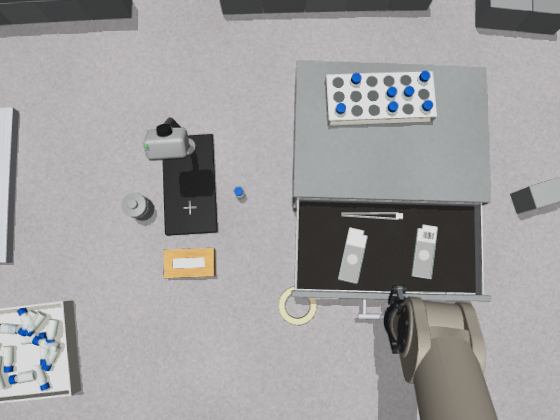

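View pics/side1.png

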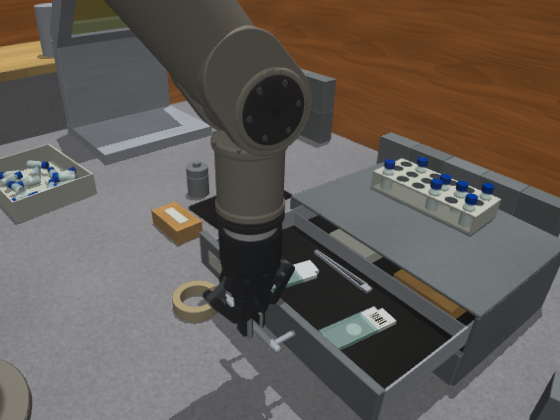

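The drawer is out about 185 mm. The slides are at about (353,256) and (426,251), both with frosted ends away from the robot; the right one shows a barcode. I'll zoom in to check the notch.

```bash
python3 - <<'E'
from h import *
t=load('top1'); s=load('side1')
c=t['color'][205:300,330:450]; cv2.imwrite('pics/crop4.png',cv2.resize(c[:,:,::-1],None,fx=6,fy=6,interpolation=cv2.INTER_CUBIC))
c=s['color'][230:370,260:420]; cv2.imwrite('pics/crop5.png',cv2.resize(c[:,:,::-1],None,fx=4,fy=4,interpolation=cv2.INTER_CUBIC))
E
```

```text
(no output)
```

View pics/crop4.png

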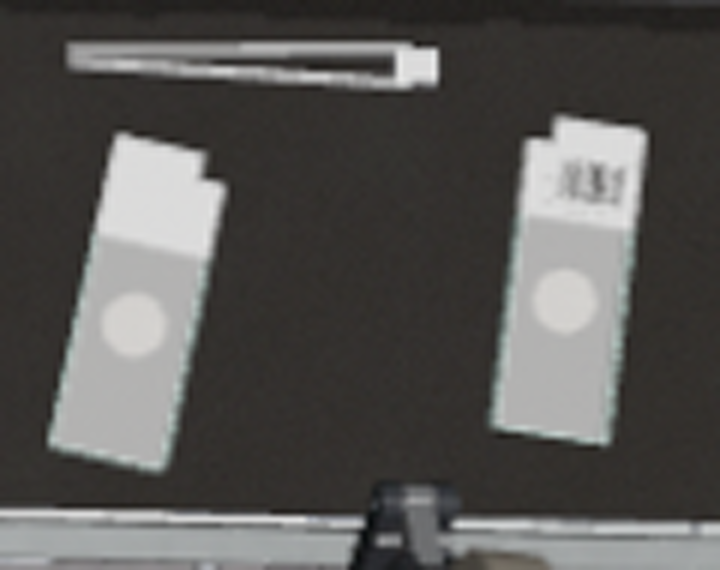

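View pics/crop5.png

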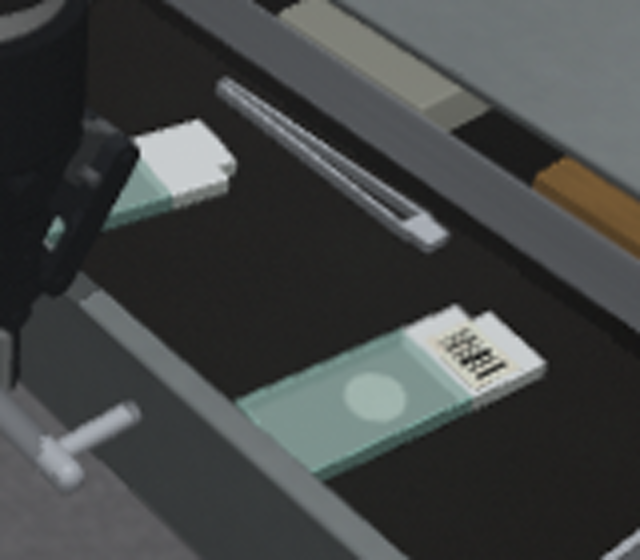

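The right slide has its notch at upper left with the frosted end up. That means label up, and the barcode agrees. Next: measure its pose.

```bash
python3 - <<'E'
from h import *
t=load('top1')
g=cv2.cvtColor(t['color'],cv2.COLOR_RGB2GRAY); m=np.zeros_like(g); m[222:282,408:442]=255
m=((g>105)&(m>0)).astype(np.uint8)
cs,_=cv2.findContours(m,cv2.RETR_EXTERNAL,cv2.CHAIN_APPROX_NONE); c=max(cs,key=cv2.contourArea).reshape(-1,2)
P=plane(t,c,91)[:,:2]; (ctr,wh,a)=cv2.minAreaRect(P.astype(np.float32)); print(ctr,wh,a); print(cv2.boxPoints((ctr,wh,a)))
# corner picks from crop4
q=np.array([[555,115],[647,129],[610,445],[491,429],[526,217],[631,230]])/6+[330,205]
print(plane(t,q,91).round(1))
# drawer panel
q=np.array([[0,510],[720,525]])/6+[330,205]; print(plane(t,q,140))
print('walls/partition', plane(t,[[299,200],[481,206]],113))
E
```

```text
(516.28173828125, -276.6399841308594) (42.86172103881836, 111.21630096435547) 79.72198486328125
[[ 457.7421  -287.80508]
 [ 567.17377 -307.64883]
 [ 574.8214  -265.47488]
 [ 465.3897  -245.63113]]
[[ 572.1 -275.8   91. ]
 [ 566.2 -308.1   91. ]
 [ 457.1 -288.2   91. ]
 [ 464.  -247.    91. ]
 [ 536.8 -263.4   91. ]
 [ 531.1 -300.2   91. ]]
[[ 443.06697377  -71.7945758   140.        ]
 [ 430.16715858 -309.18667033  140.        ]]
walls/partition [[ 627.14666891  -17.69301103  113.        ]
 [ 604.16614449 -395.27606399  113.        ]]
```

Request:
move_arm(motion=[0, 0, 0, 0, 0, 0, 0, 0, 0, 0, 0, 0, 0, 0, 0, 0, 0, 0], jaw=-0.4)

```text
time: 3.7
tool_pos: [387.8, -192.2, 97.2]
tool_rot: [-2.278, -2.162, 0.0]
contact_force: [-1.6, -0.3, 2.8]
finger_gap: 25.7
```

Request:
move_arm(motion=[0, 0, -0.03, 0, 0, 0, 0, 0, -0.075, 0, 0, 0, 0, 0, -0.12, 0, 0, 0, 0, 0, -0.12, 0, 0, 0])

```text
time: 4.1
tool_pos: [391.8, -193.2, 222.6]
tool_rot: [2.272, 2.156, 0.006]
contact_force: [0.9, -0.1, 0.2]
finger_gap: 25.6
```

```bash
python3 - <<'E'
from h import *
go([502,-274.5,200],169.7)
E
```

```text
shift [-0.0754  0.114   0.0239] turn [ 0.0054  0.0098 -1.4432] deg 82.7 yaw now 87.01 t 4.1
```

Request:
move_arm(motion=[-0.075, 0.114, 0.02, 0.005, 0.01, -1.15, -0.075, 0.114, 0.02, 0.005, 0.01, -1.15, -0.075, 0.114, 0.02, 0.005, 0.01, -1.15, -0.075, 0.114, 0.02, 0.005, 0.01, -1.15, -0.075, 0.114, 0.02, 0.005, 0.01, -1.15, -0.075, 0.114, 0.02, 0.005, 0.01, -1.15, -0.075, 0.114, 0.02, 0.005, 0.01, -1.15, -0.075, 0.114, 0.02, 0.005, 0.01, -1.15], jaw=0.25)

```text
time: 4.9
tool_pos: [497.9, -272.8, 196.3]
tool_rot: [-0.725, -3.045, -0.008]
contact_force: [-0.1, 0.6, -0.6]
finger_gap: 53.6
```

```bash
python3 - <<'E'
from h import *
go([502,-274.5,200],169.7)
E
```

```text
shift [-0.0044  0.0003 -0.0038] turn [ 0.0038 -0.0116 -0.2876] deg 16.5 yaw now 153.22 t 4.9
```

Request:
move_arm(motion=[-0.004, 0, -0.003, 0.004, -0.008, -0.14, -0.004, 0, -0.003, 0.004, -0.008, -0.288, -0.004, 0, -0.003, 0.004, -0.008, -0.288, -0.004, 0, -0.003, 0.004, -0.008, -0.288])

```text
time: 5.3
tool_pos: [501.4, -275.0, 199.5]
tool_rot: [-0.297, -3.124, -0.0]
contact_force: [-1.3, 0.2, -0.1]
finger_gap: 53.4
```

```bash
python3 - <<'E'
from h import *
go([502,-274.5,200],169.7)
d=cap('wrist','w2')
u=np.array([.984,-.179,0]);v=np.array([.179,.984,0]);c=np.array([515.6,-277,91])
print(proj(d,[c+55*u+20*v,c+55*u-20*v,c-55*u-20*v,c-55*u+20*v]).round(1))
E
```

```text
shift [-0.0005  0.0006 -0.0005] turn [-0.     -0.0033 -0.0095] deg 0.6 yaw now 169.15 t 5.3
[[306.4 281.3]
 [262.3 281.6]
 [258.5 160.1]
 [308.3 159.7]]
```

View pics/w2.png

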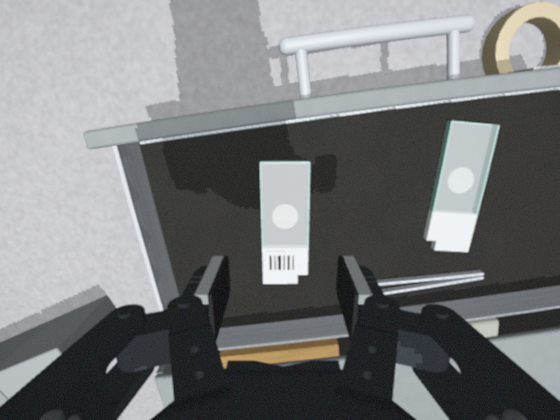

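The wrist view shows the target slide at (260,161)–(310,161) for the clear end and (263,284)–(307,275) for the notched frosted end. This is within about 2 px of the prediction. Refining.

```bash
python3 - <<'E'
from h import *
d=load('w2')
g=cv2.cvtColor(d['color'],cv2.COLOR_RGB2GRAY); k=np.zeros_like(g); k[150:292,245:325]=1
m=((g>110)&(k>0)).astype(np.uint8)
cs,_=cv2.findContours(m,cv2.RETR_EXTERNAL,cv2.CHAIN_APPROX_NONE); c=max(cs,key=cv2.contourArea).reshape(-1,2)
P=plane(d,c,91)[:,:2]; r=cv2.minAreaRect(P.astype(np.float32)); print(r, cv2.boxPoints(r))
L=plane(d,[[261,165],[263,280],[310,165],[307.5,270]],91)[:,:2]
for a,b in((0,1),(2,3)): e=L[b]-L[a]; print(np.degrees(np.arctan2(e[1],e[0])))
u=np.array([np.cos(np.radians(-10.3)),np.sin(np.radians(-10.3))])
gp=np.array(r[0])-14*u; print(gp); go([gp[0],gp[1],100],169.7)
E
```

```text
((517.4395751953125, -276.65679931640625), (42.07326889038086, 111.86677551269531), 79.34890747070312) [[ 458.58173 -286.99295]
 [ 568.5211  -307.66904]
 [ 576.2974  -266.32065]
 [ 466.35803 -245.64456]]
-10.990977723100512
-10.685728761308392
[ 503.66518466 -274.1535683 ]
shift [-0.0024  0.0014  0.0997] turn [-0.0004 -0.0032 -0.0092] deg 0.6 yaw now 169.17 t 5.35
```

Request:
move_arm(motion=[-0.002, 0.001, 0.04, 0, -0.002, -0.005, -0.002, 0.001, 0.08, 0, -0.002, -0.005, -0.002, 0.001, 0.1, 0, -0.002, -0.005, -0.002, 0.001, 0.106, 0, -0.002, -0.005, -0.002, 0.001, 0.11, 0, -0.002, -0.005, -0.002, 0.001, 0.11, 0, -0.002, -0.005])

```text
time: 5.95
tool_pos: [504.1, -275.0, 90.8]
tool_rot: [0.285, 3.128, -0.002]
contact_force: [0.1, 0.5, 0.3]
finger_gap: 53.2
```

```bash
python3 - <<'E'
from h import *
go([503.4,-274.2,84],169.4)
d=cap('wrist','w3'); s=cap('side','side3')
c=s['color'][220:370,240:440]; cv2.imwrite('pics/crop6.png',cv2.resize(c[:,:,::-1],None,fx=4,fy=4,interpolation=cv2.INTER_CUBIC))
E
```

```text
shift [0.0008 0.0006 0.0068] turn [-0.0012  0.0006  0.0035] deg 0.2 yaw now 169.6 t 5.95
```

View pics/w3.png

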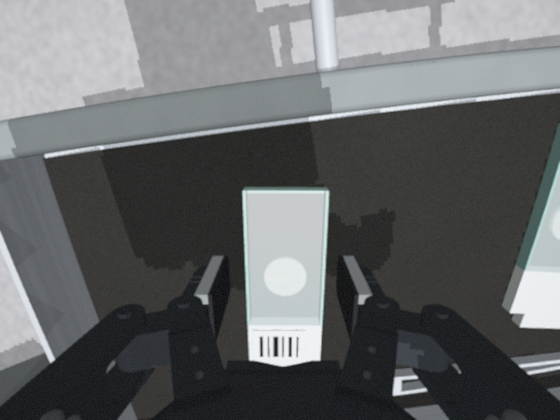

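View pics/crop6.png

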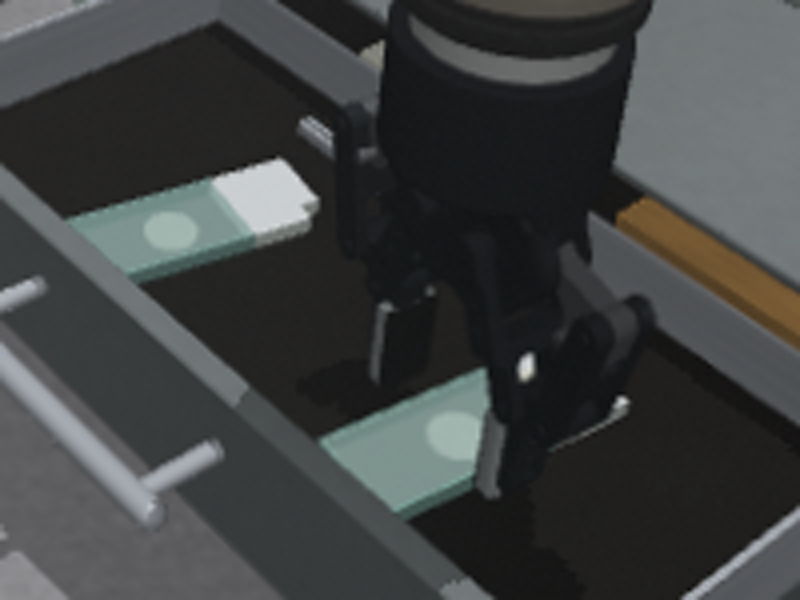

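```bash
python3 - <<'E'
from h import *
d=load('w3'); s=d['state']; Rt=R.from_rotvec(s['tool_rot']).as_matrix(); p=s['tool_pos']
for z in(0,-3,-10,-22,-40):
  print(z,[proj(d,p+Rt@np.array([x,y,z]))[0].round(0).tolist() for x in(11,-11) for y in(-26.5,26.5)])
P=plane(d,[[249,323],[322,320],[243,187],[328,187]],91); print(P, (P[:,:2]-p[:2])@Rt[:2,:2])
E
python3 -c "
import cv2;c=cv2.imread('pics/w3.png')[180:370,180:400];cv2.imwrite('pics/crop7.png',cv2.resize(c,None,fx=3.5,fy=3.1,interpolation=cv2.INTER_CUBIC))"
```

```text
0 [[230.0, 250.0], [336.0, 250.0], [232.0, 289.0], [334.0, 289.0]]
-3 [[229.0, 253.0], [337.0, 253.0], [231.0, 292.0], [334.0, 292.0]]
-10 [[226.0, 259.0], [339.0, 259.0], [229.0, 300.0], [337.0, 300.0]]
-22 [[222.0, 271.0], [344.0, 272.0], [225.0, 314.0], [341.0, 315.0]]
-40 [[213.0, 294.0], [353.0, 295.0], [217.0, 342.0], [348.0, 342.0]]
[[ 532.46184363 -298.85553763   91.        ]
 [ 537.58567954 -259.54202951   91.        ]
 [ 457.96908671 -285.52419236   91.        ]
 [ 465.08980206 -246.36182375   91.        ]] [[-32.2433874  -18.37615676]
 [-30.18773243  21.21648798]
 [ 43.43212532 -18.708331  ]
 [ 43.49641527  21.0960567 ]]
```

View pics/crop7.png

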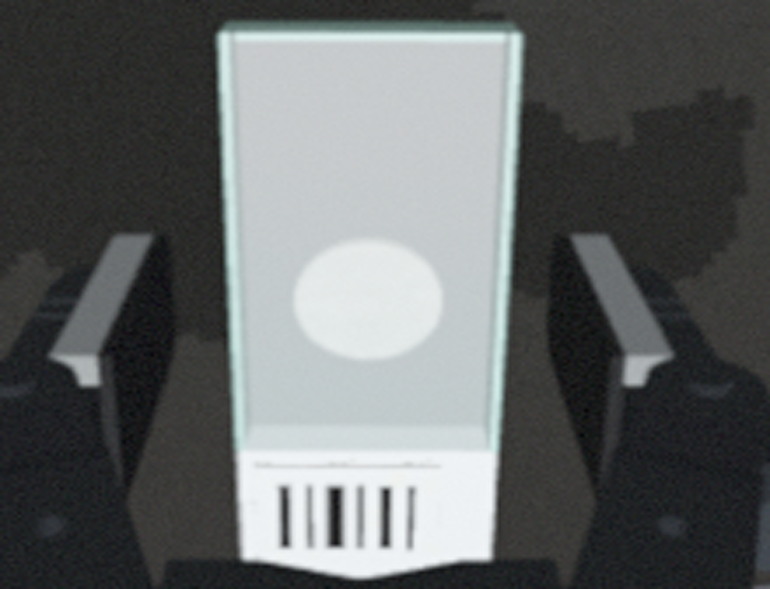

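Request:
move_arm(motion=[0, 0.001, 0.004, 0, 0, 0.003, 0, 0.001, 0.008, 0, 0, 0.003, 0, 0.001, 0.008, 0, 0, 0.003])

```text
time: 6.35
tool_pos: [503.3, -273.9, 81.8]
tool_rot: [-0.288, -3.127, 0.001]
contact_force: [0.0, 0.1, -0.0]
finger_gap: 53.2
```

Request:
move_arm(motion=[0, 0, 0.001, 0, 0, 0, 0, 0, 0.002, 0, 0, 0])

```text
time: 6.55
tool_pos: [503.8, -274.0, 80.4]
tool_rot: [-0.288, -3.128, 0.002]
contact_force: [-1.5, 0.7, 10.8]
finger_gap: 53.7
```

```bash
python3 - <<'E'
from h import *
s=ctrl.read_state();print(s['tool_pos'],s['contact_force'])
cap('wrist','w4')
c=cv2.imread('pics/w4.png')[180:370,180:400];cv2.imwrite('pics/crop8.png',cv2.resize(c,None,fx=3.5,fy=3.1,interpolation=cv2.INTER_CUBIC))
E
```

```text
[ 503.80473782 -273.98905426   80.40346505] [-1.51288468  0.67645412 10.79423015]
```

View pics/crop8.png

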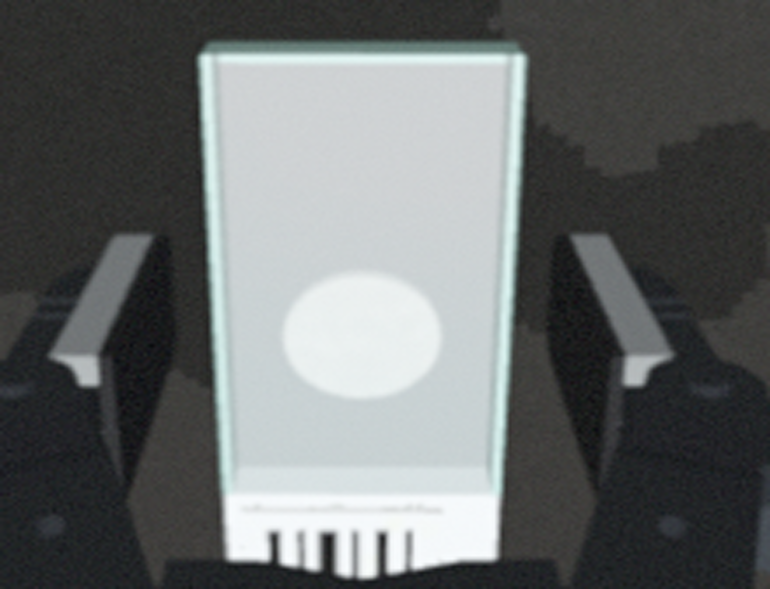

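Centred, with a light touch on the mat (10.8 N). I'll raise 3 mm so the fingers clear it as they swing forward, then close.

Request:
move_arm(motion=[0, 0, -0.003, 0, 0, 0, 0, 0, -0.003, 0, 0, 0])

```text
time: 6.8
tool_pos: [503.9, -274.0, 83.6]
tool_rot: [0.288, 3.128, -0.002]
contact_force: [-0.1, -0.4, -1.3]
finger_gap: 53.6
```

Request:
move_arm(motion=[0, 0, 0, 0, 0, 0, 0, 0, 0, 0, 0, 0, 0, 0, 0, 0, 0, 0, 0, 0, 0, 0, 0, 0, 0, 0, 0, 0, 0, 0], jaw=-1, newtons=35)

```text
time: 7.3
tool_pos: [503.8, -274.0, 83.5]
tool_rot: [-0.288, -3.128, 0.002]
contact_force: [-1.3, 0.1, 5.2]
finger_gap: 38.8
```

Request:
move_arm(motion=[0, 0, -0.01, 0, 0, 0, 0, 0, -0.03, 0, 0, 0, 0, 0, -0.06, 0, 0, 0, 0, 0, -0.1, 0, 0, 0, 0, 0, -0.14, 0, 0, 0, 0, 0, -0.14, 0, 0, 0])

```text
time: 7.9
tool_pos: [506.8, -274.6, 229.2]
tool_rot: [0.287, 3.12, -0.007]
contact_force: [0.9, 0.6, -0.6]
finger_gap: 38.6
```

```bash
python3 - <<'E'
from h import *
s=ctrl.read_state();print(s['tool_pos'],s['contact_force'])
d=cap('wrist','w5')
c=cv2.imread('pics/w5.png')
d=cap('side','side5');d=cap('top','top5')
E
```

```text
[ 506.84350204 -274.5796656   229.1564214 ] [ 0.86718677  0.56945918 -0.56841935]
```

View pics/w5.png

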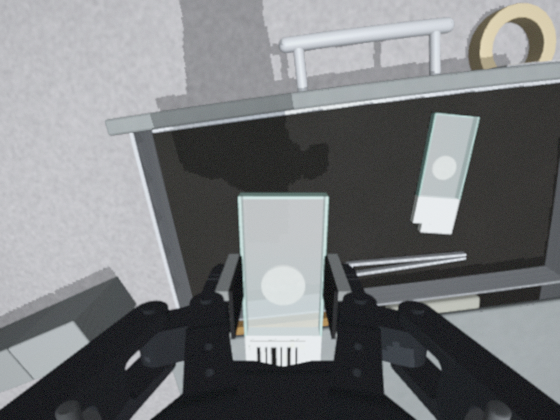

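View pics/side5.png

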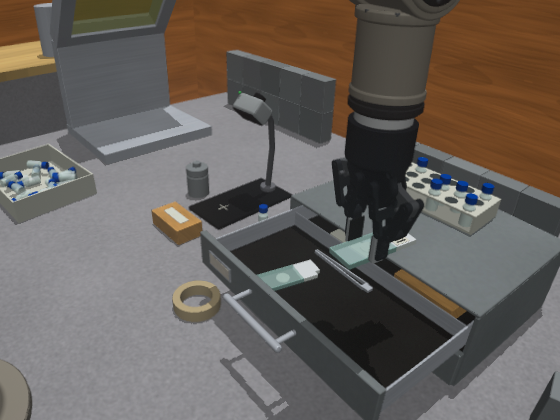

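The slide is held (38.6 mm gap) in the clear part, the frosted end is free, and the face-down slide is still in the drawer. Next: refine the reader's pose from the base plate and cross.

```bash
python3 - <<'E'
from h import *
for fn,(r0,r1,c0,c1) in (('top5',(120,245,150,228)),('side5',(175,230,180,300))):
    t=load(fn); rgb=t['color'].astype(int); g=rgb.max(2)
    m=np.zeros(g.shape,np.uint8); m[r0:r1,c0:c1]=(g[r0:r1,c0:c1]<60)
    m=cv2.morphologyEx(m,cv2.MORPH_CLOSE,np.ones((9,9)))
    cs,_=cv2.findContours(m,cv2.RETR_EXTERNAL,cv2.CHAIN_APPROX_NONE); c=max(cs,key=cv2.contourArea).reshape(-1,2)
    P=plane(t,c,10)[:,:2]; print(fn,cv2.minAreaRect(P.astype(np.float32)))
    c0_=np.array([687.8,226.2]); a=np.radians(2.1)
    for it in range(3):
        u=np.array([np.cos(a),np.sin(a)]);v=np.array([-u[1],u[0]])
        l=(P-c0_)@np.c_[u,v]; out=[]
        for sgn in(1,-1):
            k=(abs(l[:,1]-sgn*60)<5)&(abs(l[:,0]+20)<80)
            if k.sum()>10: f=np.polyfit(l[k,0],l[k,1],1); out.append(('y',sgn,np.degrees(f[0]),f[1],k.sum()))
        for sgn in(-1,1):
            k=(abs(l[:,0]-sgn*115)<5)&(abs(l[:,1])<50)
            if k.sum()>10: f=np.polyfit(l[k,1],l[k,0],1); out.append(('x',sgn,-np.degrees(f[0]),f[1],k.sum()))
    for o in out: print(np.array(o[1:]).round(2),o[0])
    # cross
    x=plane(t,[[190,208]],10)[0,:2]
    w=np.zeros(g.shape,np.uint8); lo=rgb.min(2)
    if fn=='top5': w[195:225,175:205]=lo[195:225,175:205]>90
    else: w[200:216,212:236]=lo[200:216,212:236]>90
    ys,xs=np.nonzero(w); X=plane(t,np.c_[xs,ys],10)[:,:2]; print('cross',len(xs),X.mean(0),X.min(0),X.max(0),((X.min(0)+X.max(0))/2))
E
```

```text
top5 ((687.4015502929688, 227.2335968017578), (226.43955993652344, 117.75981903076172), 2.062059164047241)
[1.000e+00 6.000e-02 5.887e+01 6.900e+01] y
[ -1.     0.28 -56.21  69.  ] y
[  -1.     -0.18 -112.55   44.  ] x
[  1.    -0.74 111.82  22.  ] x
cross 57 [633.29432056 225.77434902] [618.0220583  211.44359047] [647.71160793 240.93861874] [632.86683312 226.1911046 ]
side5 ((698.8041381835938, 241.7073974609375), (260.08001708984375, 174.91232299804688), 0.15793538093566895)
[  -1.     -0.53 -116.92   25.  ] x
[  1.    -3.19 113.22  16.  ] x
cross 14 [635.39889651 225.59070122] [624.6731862  216.39426711] [647.36229829 235.01381728] [636.01774225 225.7040422 ]
```

```bash
cat > hold.py <<'E'
from h import *
def meas(fn,uv,ztop=-7.5):
    d=load(fn); H=np.array(d['hand_eye']); K=np.array(d['intrinsics'])
    p=cv2.undistortPoints(np.array(uv,float).reshape(-1,1,2),K,np.array([d['k1'],0,0,0.])).reshape(-1,2)
    v=np.c_[p,np.ones(len(p))]@H[:3,:3].T; o=H[:3,3]; return o+v*((ztop-o[2])/v[:,2])[:,None]
E
python3 - <<'E'
from hold import *
c=cv2.imread('pics/w5.png')[185:375,225:345];cv2.imwrite('pics/crop9.png',cv2.resize(c,None,fx=5,fy=3.1,interpolation=cv2.INTER_CUBIC))
E
```

View pics/crop9.png

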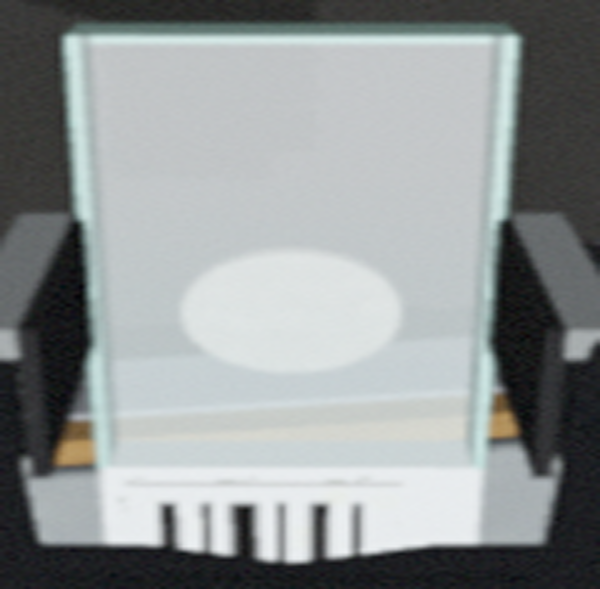

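```bash
python3 - <<'E'
from hold import *
q=np.array([[65,38],[519,38],[103,466],[481,466]])/[5,3.1]+[225,185]
M=meas('w5',q); print(M.round(1))
# projected pads tool z
import math
for a,b in((0,2),(1,3)): e=M[b]-M[a]; print(math.degrees(math.atan2(e[1],-e[0])))
print(M[1]-M[0],M[3]-M[2])
for z in (-4,-6,-9,-11): print(z, meas('w5',q,z)[:, :2].round(1).tolist())
E
```

```text
[[ 40.4 -20.2  -7.5]
 [ 40.5  20.6  -7.5]
 [-34.4 -19.5  -7.5]
 [-34.3  20.1  -7.5]]
0.5259368634158994
-0.35763503151861525
[ 0.05531497 40.76184116  0.        ] [ 0.09060104 39.60835754  0.        ]
-4 [[39.5, -20.7], [39.5, 21.1], [-37.3, -20.0], [-37.2, 20.6]]
-6 [[40.0, -20.4], [40.1, 20.8], [-35.6, -19.7], [-35.5, 20.3]]
-9 [[40.8, -19.9], [40.9, 20.4], [-33.2, -19.3], [-33.1, 19.9]]
-11 [[41.4, -19.6], [41.4, 20.1], [-31.5, -19.0], [-31.4, 19.6]]
```

```bash
python3 - <<'E'
from h import *
print(ctrl.read_state()['joints'].round(2))
go([520,-20,215],175); go([550,223,200],182.1)
E
```

```text
[ 0.87  0.38 -0.62  1.78  0.25  1.06  1.55]
shift [0.0297 0.2526 0.0075] turn [-0.001  -0.0014 -0.0967] deg 5.5 yaw now 169.46 t 8.05
shift [0.0447 0.497  0.0223] turn [-0.0009 -0.0014 -0.2206] deg 12.6 yaw now 169.46 t 8.05
```

Request:
move_arm(motion=[0.002, 0.015, 0.001, 0, 0, -0.01, 0.006, 0.045, 0.002, 0, 0, -0.02, 0.01, 0.08, 0.003, 0, 0, -0.035, 0.014, 0.115, 0.004, 0, 0, -0.05, 0.018, 0.15, 0.005, 0, 0, -0.065, 0.022, 0.185, 0.007, 0, 0, -0.08, 0.026, 0.22, 0.009, 0, 0, -0.095, 0.029, 0.25, 0.01, 0, 0, -0.11])

```text
time: 8.85
tool_pos: [519.3, -19.5, 211.5]
tool_rot: [-0.11, -3.136, 0.0]
contact_force: [1.3, -0.7, -1.2]
finger_gap: 38.8
```

```bash
python3 - <<'E'
from h import *
s=ctrl.read_state(); print(s['tool_pos'],s['joints'].round(2),s['finger_gap'])
go([550,223,190],182.1)
E
```

```text
[519.29538822 -19.48716057 211.53764522] [ 0.54  0.33 -0.75  1.9   0.27  1.01  1.17] 38.84342685648171
shift [-0.0136  0.2441  0.0214] turn [-1.000e-04 -3.400e-03 -1.071e-01] deg 6.1 yaw now 175.97 t 8.85
```

Request:
move_arm(motion=[-0.002, 0.035, 0.003, 0, 0, -0.015, -0.004, 0.07, 0.006, 0, 0, -0.03, -0.006, 0.105, 0.009, 0, 0, -0.045, -0.008, 0.14, 0.012, 0, 0, -0.06, -0.01, 0.175, 0.015, 0, 0, -0.075, -0.012, 0.21, 0.018, 0, 0, -0.09, -0.013, 0.235, 0.02, 0, 0, -0.1, -0.014, 0.244, 0.021, 0, 0, -0.107])

```text
time: 9.65
tool_pos: [550.4, 223.7, 190.3]
tool_rot: [0.062, -3.137, -0.001]
contact_force: [-0.2, 0.5, -1.0]
finger_gap: 38.9
```

Request:
move_arm(motion=[0, 0, 0, 0, 0, 0, 0, 0, 0, 0, 0, 0])

```text
time: 9.85
tool_pos: [552.3, 218.2, 190.9]
tool_rot: [0.051, -3.139, 0.004]
contact_force: [-0.2, -1.1, -1.3]
finger_gap: 39.0
```

```bash
python3 - <<'E'
from h import *
cap('wrist','w6'); d=load('w6'); print(proj(d,[632.8,225.7,10])); 
go([584.2,223.7,132.5],182.1)
E
```

```text
[[287.47268123 257.53070957]]
shift [-0.0318  0.0051  0.0586] turn [-0.0024 -0.0016 -0.0053] deg 0.3 yaw now -178.2 t 9.9
```

View pics/w6.png

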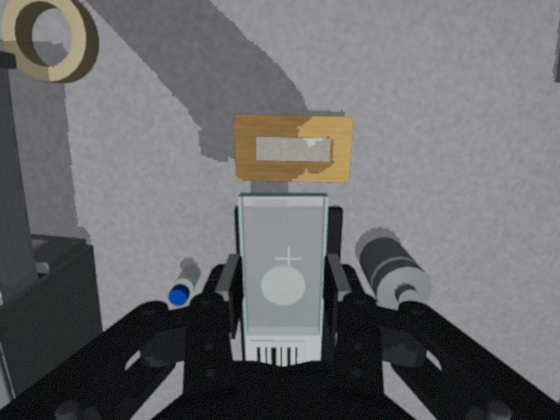

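The wrist view shows the cross through the glass at (289,258) against (287.5,257.5) predicted, about 1 mm of disagreement. Label, pot and vial are all clear. Moving into the reading pose.

Request:
move_arm(motion=[0, 0.003, 0.02, 0, 0, 0, -0.008, 0.005, 0.04, 0, 0, 0, -0.018, 0.006, 0.055, -0.002, -0.002, -0.005, -0.026, 0.006, 0.0585, -0.002, -0.002, -0.005, -0.032, 0.006, 0.0585, -0.002, -0.002, -0.005, -0.032, 0.006, 0.0585, -0.002, -0.002, -0.005, -0.032, 0.006, 0.0585, -0.002, -0.002, -0.005, -0.032, 0.006, 0.0585, -0.002, -0.002, -0.005])

```text
time: 10.7
tool_pos: [584.5, 226.7, 134.0]
tool_rot: [-0.06, 3.139, 0.002]
contact_force: [-0.2, 0.4, -0.9]
finger_gap: 38.4
```

```bash
python3 - <<'E'
from h import *
cap('side','side7'); cap('top','top7'); cap('wrist','w7'); d=load('w7'); print(proj(d,[632.8,226.2,10])); 
go([584.2,224.2,132.5],182.1)
s=load('side7'); t=load('top7')
c=s['color'][80:240,150:330]; cv2.imwrite('pics/crop10.png',cv2.resize(c[:,:,::-1],None,fx=4,fy=3.7,interpolation=cv2.INTER_CUBIC))
c=t['color'][110:290,110:260]; cv2.imwrite('pics/crop11.png',cv2.resize(c[:,:,::-1],None,fx=3.3,fy=3.3,interpolation=cv2.INTER_CUBIC))
E
```

```text
[[280.00720737 252.47397188]]
shift [ 0.0003 -0.0025  0.0011] turn [0.0011 0.0018 0.0019] deg 0.2 yaw now -177.79 t 10.85
```

View pics/crop10.png

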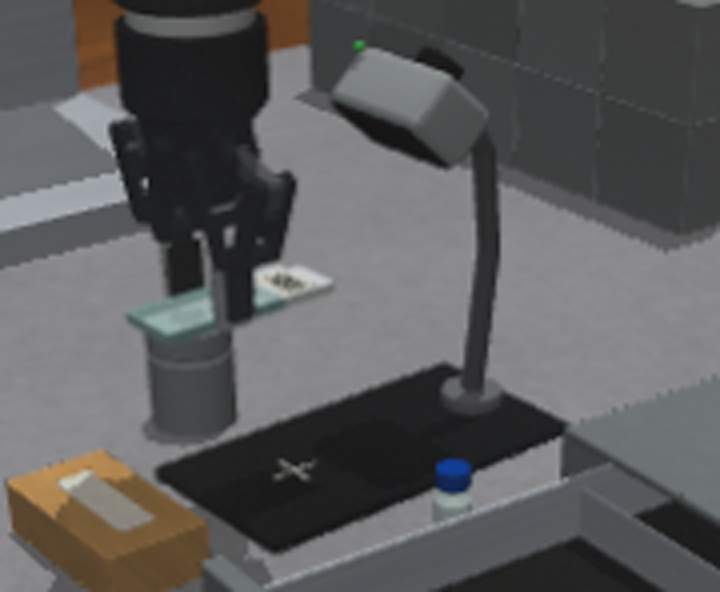

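View pics/crop11.png

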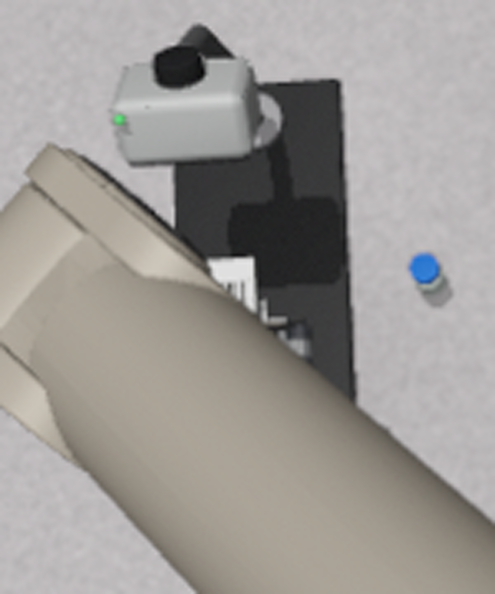

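View pics/w7.png

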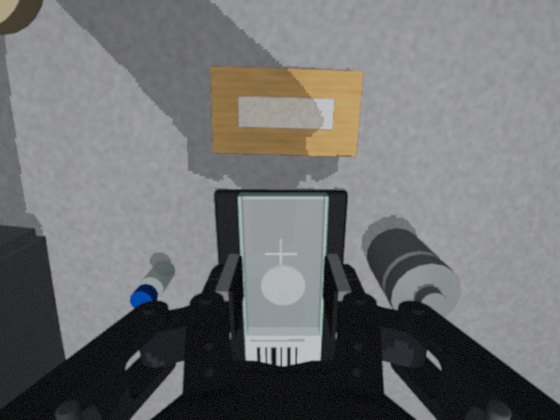

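```bash
python3 - <<'E'
from h import *
s=load('side7'); st=s['state']; print(st['tool_pos'],st['time']); Rt=R.from_rotvec(st['tool_rot']).as_matrix(); print(Rt.round(4).tolist())
img=s['color'][:,:,::-1].copy(); 
S=6; x0,y0,x1,y1=175,135,240,180
c=cv2.resize(img[y0:y1,x0:x1],None,fx=12,fy=12,interpolation=cv2.INTER_CUBIC); cv2.imwrite('pics/crop12b.png',c)
for (a,b) in ((40.4,-20),(40.4,20),(-69.6,20),(-60.6,20),(-60.6,11),(-69.6,11),(-69.6,-20),(-34.5,-20),(-34.5,20)):
    P=st['tool_pos']+Rt@np.array([a,b+.2,-7.5]); q=proj(s,P)[0]; print((a,b),P.round(1),q.round(1)); 
    cv2.circle(c,tuple(int(v) for v in ((q-[x0,y0]+.5)*12)),4,(0,0,255),-1)
cv2.imwrite('pics/crop12.png',c)
E
```

```text
[584.52420921 226.74371625 133.99477783] 10.7
[[-0.9993, -0.0384, 0.0022], [-0.0384, 0.9993, 0.0015], [-0.0023, 0.0014, -1.0]]
(40.4, -20) [544.9 205.4 141.4] [190.6 169.9]
(40.4, 20) [543.4 245.4 141.4] [180.  163.6]
(-69.6, 20) [653.3 249.6 141.7] [221.3 149.9]
(-60.6, 20) [644.3 249.2 141.7] [218.1 150.9]
(-60.6, 11) [644.6 240.2 141.6] [220.6 152.2]
(-69.6, 11) [653.6 240.6 141.7] [223.8 151.1]
(-69.6, -20) [654.8 209.6 141.6] [232.3 155.5]
(-34.5, -20) [619.7 208.3 141.5] [219.6 159.9]
(-34.5, 20) [618.2 248.2 141.6] [208.7 154.1]
```

View pics/crop12.png

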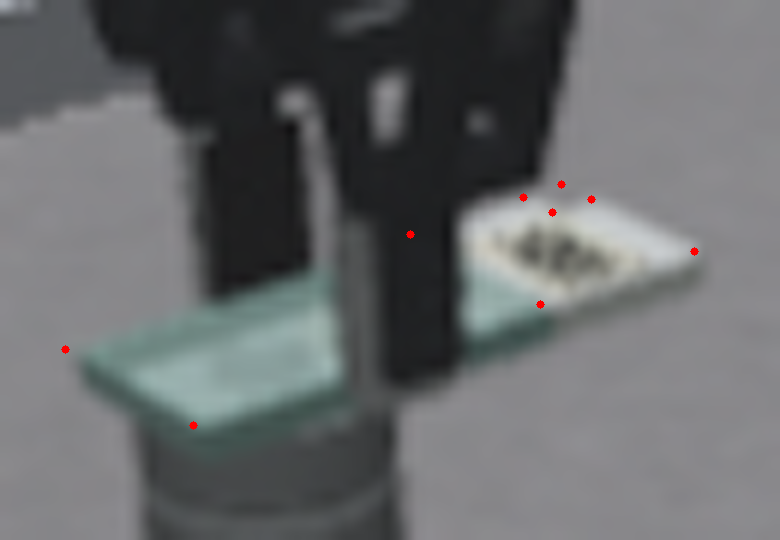

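Request:
move_arm(motion=[0, -0.001, 0.0007, 0.001, 0.002, 0.001, 0, -0.002, 0.0013, 0.001, 0.002, 0.001, 0, -0.002, 0.0013, 0.001, 0.002, 0.001, 0, -0.002, 0.0013, 0.001, 0.002, 0.001, 0, -0.002, 0.0013, 0.001, 0.002, 0.001])

```text
time: 11.35
tool_pos: [584.6, 224.6, 131.9]
tool_rot: [0.058, -3.14, -0.0]
contact_force: [0.2, -0.6, -0.2]
finger_gap: 39.0
```

```bash
python3 - <<'E'
from h import *
cap('wrist','w8'); d=load('w8'); print(proj(d,[633.2,226.6,10])); 
go([584.6,224.6,132.5],182.1)
s=ctrl.read_state(); Rt=R.from_rotvec(s['tool_rot']).as_matrix(); print(s['tool_pos'],s['qvel'].round(3),s['finger_gap'], 'label',s['tool_pos']+Rt@[-48.6,.2,-7.5],Rt[:,2])
E
```

```text
[[282.93243624 253.99903492]]
shift [ 0.      0.     -0.0006] turn [ 0.0002 -0.0007  0.0006] deg 0.1 yaw now -177.87 t 11.4
[584.63101693 224.59828083 131.88089882] [-0.     0.    -0.001  0.    -0.001 -0.001  0.003] 38.56453572466999 label [633.1949592  226.60494416 139.3486169 ] [-6.70946666e-04  1.49565811e-04 -9.99999764e-01]
```

View pics/w8.png

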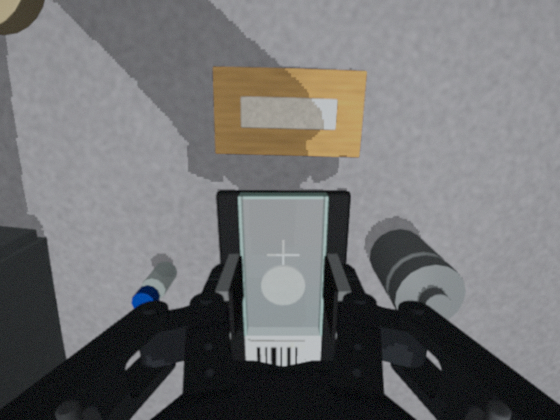

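The final wrist view shows the slide centred over the base plate, sides parallel to it, with the cross at about (283,254) against (282.9,254.0) predicted. Handing in.

```bash
python3 -c "
from cell import hand_in
print(hand_in())"
```

```text
the job is handed in; nothing more can be done
None
```

I opened the top drawer about 185 mm and picked up the label-up slide, recognised by its barcode and notch side. I gripped it by the edges of its clear end, with the pads about 22 mm short of the frosted part. I handed in at 11.4 s with the slide still held at the reader. The face-down slide stayed in the drawer.

**Last checks**
- **Position:** the label came out at (633.2, 226.6, 139.3) mm, against an estimated reading spot of (633.2, 226.6, 140).
- **Aim and level:** the slide points along the reader's axis at about 2.1°, and the tool is within 0.1° of vertical. The side view showed no visible tilt.
- **Grip and motion:** the finger gap held at 38.6 mm on the 40 mm slide, the arm was at rest, and I saw no contact with the reader or the bench items.

**Disagreements**
- **Cameras:** the top, side and wrist cameras placed the reader's cross up to about 2–3 mm apart. I set the final position mainly from the top and wrist views.
- **Slide width:** an earlier wrist-view measurement made the clear end slightly wider than the frosted end, which could mean a small tilt. The side view did not confirm it.

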